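# Assemble the observation chamber in its nest beside the microscope

### The arm

A 6-joint arm with a two-finger parallel gripper is mounted at the origin on the work surface. World frame = base frame: x ahead of the robot, y to its left, z up, the work surface at z = 0. Lengths are in m, angles in rad, forces in N, time in s.
With the tool pointing down it reaches from about 0.275 to 0.875 m from the base axis. Payload 12.5 kg.
Tool frame: the origin (TCP) lies midway between the tips of the shut fingers; the grasp point (between the pads) lies 19 mm behind it; z points along the fingers, y is the direction in which the jaws open and shut (so a half turn about z gives the same grasp; the last joint's range is limited). The gripper opens to 85 mm and grips with 20 to 120 N. Pads are 22 mm wide; open, the fingers measure 114 mm over their backs; the gripper's body (76 mm by 85 mm) begins 54 mm behind the grasp point. The pads swing forward as they close: fully open they stand 13 mm farther back than shut.
Start: joints at [-1.231, 0.351, 1.652, -0, 1.139, -0.085], TCP at [0.227, -0.501, 0.231] pointing down, gripper open.
Joint ranges: [-2.75, 2.75], [-0.79, 2.1], [0.01, 2.65], [-1.57, 4.71], [0.07, 3.14], [-2.87, 2.87]. Speed limits (rad/s): [2.22, 2.22, 2.79, 3.14, 3.14, 3.14].

### API

Orientations are given as a 3x3 rotation matrix whose columns are the frame's x, y, z axes.
In Python, from cell import sensors, vision, arm gives the robot as it stands.
- The arm moves only by the shell command python3 -m handwheel 'ROWS' [FORCE]. ROWS is JSON, one flat list of numbers, 7 for each row, row after row: the shift along the tool's x, y, z in mm, then the turn, a rotation vector about the tool's x, y, z in degrees, then the finger opening in mm, from 0 to 85.4. A call has 1 to 8 rows; each row shifts and turns the commanded pose from where the row before left it, along the tool's axes as they then stand; what a row does not reach is not made up. A row lasts 1/12 s, in which the tool goes at most 41.7 mm and 7.16 degrees, less where a joint would pass 70% of its speed; a pose out of reach is approached as far as the arm can. A call is refused whole if a number of a shift passes 41.7 or a number of a turn 7.16, either way. A call with a gripper value outside its range is refused whole. The fingers move at their own pace and stop on an object; FORCE is the grip in N (left out, the last holds). Time passes only in rows, so rows that do not move let the fingers close. It gives the time, the measured TCP pose, the force and the opening at its end, in the units of the state.
- sensors.get_state(): the state, without advancing time (a new reading comes with each control period).
- vision.get_image(name): name is "side" or "top" or "wrist"; returns a dict with "frame" (420x560x3 uint8, red, green, blue), "camera_matrix" (3x3 intrinsics, pixels), "T" (4x4, takes a point from camera to world coordinates). Camera axes: x right, y up, looking along -z (the intrinsics and any distortion apply to the point x, -y, -z); pixel columns grow to the right and rows downward; lengths in m; the calibration is good to about 2 mm. A picture is of the moment at which its call begins. There is no depth.
- arm.close_job(): hands the job in, once; it reports no verdict.
The state is a dict: "clock": time; "joints": joint angles; "joint_velocities": joint speeds; "tau": joint torques, N m; "tool_pos": TCP position; "ee_rot": TCP orientation; "force": force on the tool from outside, world axes, zero at the start; "ft_torque": the same for the moment, N m; "grip_width": finger opening in m.
Only numpy, scipy, OpenCV 4.12 (cv2) and the standard library are available. Lean on these libraries where they do the work, as an engineer would, in place of code of your own. Each camera call takes 0.05 s, during which the arm holds its last target. There are 200 camera calls.

### The job

Assemble the observation chamber in the three-walled nest: slide the square metal chamber body along the bench, never lifting it, in between the two jars and through the open mouth until it is square and fully home against the back wall. Then set the square white spacer frame flat and square on the body, flush with it against the back wall, and then the round metal cover centred on the spacer, lowering both rather than dropping them. Leave the jars and the dish where they are.

Things in the scene. Friction and masses are not known exactly. Their poses are not given: they have to be found in the camera images.
- nest: grey fixed nest, three walls 46 mm high, 12 mm thick, no floor. Origin on the bench under the middle of the body when home. Mouth on its +y side. Back wall's inner face at y = -55 mm; side walls' inner faces at x = +-58.5 mm (117 mm apart) from y = -55 to +50, flaring out to x = +-72.5 at y = +83. Walls reach 12 mm further outward. z up
- chamber: body of the chamber, a square aluminium block 110 x 110 x 28 mm, about 0.7 kg, with a square well 64 x 64 mm, 16 mm deep in the middle of its top (rim 23 mm wide); lies on the bench before the mouth, too wide to grasp across. Origin at the centre of its underside, x and y parallel to its sides. Two jars stand between it and the nest, either side of the way in
- spacer: spacer: square white plastic frame 110 x 110 x 14 mm with a square opening 62 x 62 mm through it (four bars 24 mm wide), lying flat at the left or right of the bench. Origin at the centre of its underside, x and y parallel to its sides. Set in the nest its underside is 28 mm above the bench
- cover: cover: round steel disc 108 mm across and 8 mm thick with an upright round knob 32 mm across and 24 mm tall in the middle of its top, lying knob up at the other end of the bench from the spacer. Origin at the centre of its underside. Set in the nest its underside is 42 mm above the bench
- jar_a: small closed glass specimen jar, 42 mm across, 65 mm tall; origin under its centre; stands near the mouth of the nest, on the side of the nest's -x
- jar_b: as jar_a, on the side of the nest's +x
- dish: closed round dish, 62 mm across, 16 mm high, beside one bar of the spacer; origin under its centre
Not all that is in view belongs to the job. Leave any brown or purple look-alike of the cover alone.

How it is judged:
On the way, in this order (a step that is already met when the one before it is completed fails the run):
1. the chamber body is home in the nest: within 6 mm of the nest's origin, square to it within 0.05 rad, flat on the bench and at rest (horizontal distance between chamber and nest below 0.006 m and height (world z) of chamber below 0.004 m and (angle between the x axis of chamber and the x axis of nest, either way round below 0.05 rad or angle between the x axis of chamber and the y axis of nest, either way round below 0.05 rad) and linear speed of chamber below 0.02 m/s and angle between chamber's own z axis and vertical below 0.04 rad), for 0.2 s.
2. the spacer lies flat on the body in the nest, within 6 mm of the nest's axis and square within 0.05 rad (all of step 1 and horizontal distance between spacer and nest below 0.006 m and height (world z) of spacer between 0.0255 and 0.031 m and (angle between the x axis of spacer and the x axis of nest, either way round below 0.05 rad or angle between the x axis of spacer and the y axis of nest, either way round below 0.05 rad) and linear speed of spacer below 0.02 m/s and angle between spacer's own z axis and vertical below 0.04 rad), for 0.2 s.
3. the cover lies flat on the spacer, within 7 mm of the nest's axis (all of step 2 and horizontal distance between cover and nest below 0.007 m and height (world z) of cover between 0.0395 and 0.045 m and linear speed of cover below 0.02 m/s and angle between cover's own z axis and vertical below 0.04 rad), for 0.2 s.
At the end, for the whole second after the job is handed in: Body flat on the bench in the nest, spacer on it (underside 25.5-31 mm up), both within 6 mm of the nest origin horizontally, square within 0.05 rad; cover on the spacer (underside 39.5-45 mm up) within 7 mm of it; all at rest, level within 0.04 rad (all of step 3); the robot touches nothing.
It fails at once if the chamber body is lifted more than 10 mm off the bench or tipped by more than 0.15 rad (height (world z) of chamber above 0.01 m or angle between chamber's own z axis and vertical above 0.15 rad).
It fails at once if the spacer or the cover is dropped: faster than 0.4 m/s while the fingers are not touching it ((contact force between spacer and the fingers below 0.05 N and linear speed of spacer above 0.4 m/s) or (contact force between cover and the fingers below 0.05 N and linear speed of cover above 0.4 m/s)).
It fails at once if a jar or the dish is moved by more than 20 mm (distance of any of jar_a, jar_b, dish from where it was at the start of the episode above 0.02 m).
It also fails if it takes over 72 s, if anything falls off the work surface, if the arm or the gripper's body presses on something with over 40 N, if the wrist force passes 120 N, or if a joint passes its speed limit or range.

## Working session

There is one attempt and no reset: what is moved stays moved. The work goes in short steps, Python scripts to look and compute and a shell command to move; the robot and the scene stay as the last step left them, time stands still between calls to the robot, and variables do not carry over. Pictures are saved under pics/ and viewed, about 8 in all and at most 12, crops included, and the job is handed in when it is done.

```bash
ls; mkdir -p pics
cat > h.py <<'E'
import numpy as np, cv2
from cell import sensors, vision, arm
def snap(cam,name):
    d=vision.get_image(cam); np.savez(f'pics/{name}.npz',f=d['frame'],K=d['camera_matrix'],T=d['T'])
    cv2.imwrite(f'pics/{name}.png',d['frame'][:,:,::-1]); return d
def load(name):
    d=np.load(f'pics/{name}.npz'); return d['f'],d['K'],d['T']
def crop(name,u0,v0,u1,v1,s,out):
    f=load(name)[0][v0:v1,u0:u1,::-1]; cv2.imwrite(f'pics/{out}.png',cv2.resize(f,None,fx=s,fy=s,interpolation=cv2.INTER_CUBIC))
def ray(name,u,v,z):
    f,K,T=load(name); d=T[:3,:3]@np.array([(u-K[0,2])/K[0,0],-(v-K[1,2])/K[1,1],-1.]); o=T[:3,3]
    return (o+d*(z-o[2])/d[2])
def proj(name,p):
    f,K,T=load(name); q=T[:3,:3].T@(np.asarray(p)-T[:3,3]); return np.array([K[0,0]*q[0]/-q[2]+K[0,2],K[1,1]*-q[1]/-q[2]+K[1,2]])
E
python3 - <<'E'
from h import *
a=snap('top','t0');b=snap('side','s0')
for d in(a,b): print(d['camera_matrix'],d['T'].round(3),d.keys())
s=sensors.get_state();print(s['clock'],s['tool_pos'],s['ee_rot'],s['force'],s['grip_width'])
E
```

```text
pics
[[447.49492713   0.         275.03655176]
 [  0.         447.49492713 206.55104872]
 [  0.           0.           1.        ]] [[ 0.025  0.997 -0.068  0.36 ]
 [-0.999  0.027  0.024 -0.014]
 [ 0.026  0.068  0.997  1.455]
 [ 0.     0.     0.     1.   ]] dict_keys(['frame', 'camera_matrix', 'T'])
[[454.48074725   0.         279.61595426]
 [  0.         454.48074725 212.20612405]
 [  0.           0.           1.        ]] [[-0.855  0.328 -0.402 -0.034]
 [-0.518 -0.562  0.644  0.738]
 [-0.015  0.759  0.651  0.795]
 [ 0.     0.     0.     1.   ]] dict_keys(['frame', 'camera_matrix', 'T'])
0.1 [ 0.22661895 -0.50083036  0.23082063] [[ 9.11107032e-01  4.12169712e-01 -3.24251928e-04]
 [ 4.12169828e-01 -9.11106545e-01  9.46427039e-04]
 [ 9.46605063e-05 -9.95943192e-04 -9.99999500e-01]] [-0.73789343 -0.07780205 -0.78903125] 0.08540434035221844
```

View pics/t0.png

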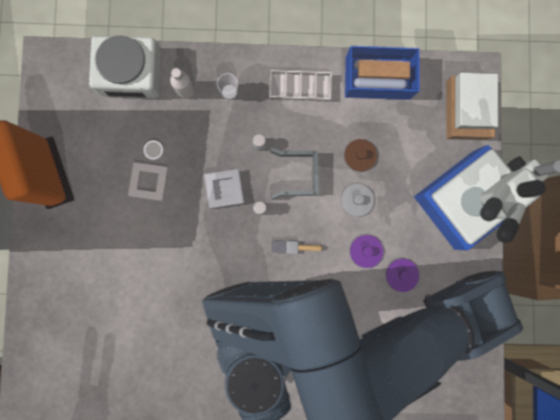

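View pics/s0.png

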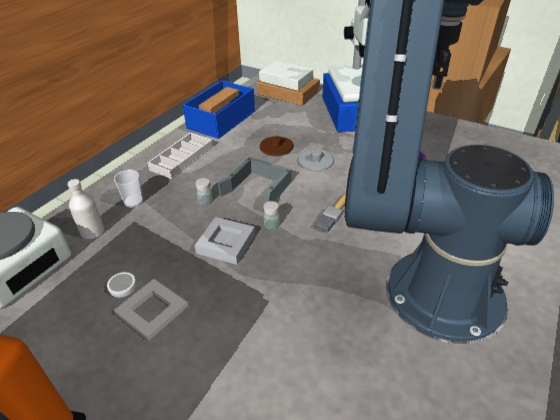

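The top view shows the nest (297,173) opening to image left (+y), the chamber (224,188), jars at (259,140) and (259,208), spacer (148,181), dish (153,149) and grey cover (358,200). The brown and purple discs are decoys. I'll enlarge it.

```bash
python3 -c "
from h import *
crop('t0',195,125,325,225,6,'c1')
for n,u,v,z in [('nest',297,173,0),('ch',224,188,.028),('ja',259,140,.065),('jb',259,208,.065),('sp',148,181,.014),('dish',153,149,.016),('cov',358,200,.008)]: print(n,ray('t0',u,v,z).round(3))
"
```

```text
nest [ 0.572 -0.118  0.   ]
ch [0.513 0.116 0.028]
ja [0.664 0.008 0.065]
jb [0.449 0.002 0.065]
sp [0.53  0.362 0.014]
dish [0.634 0.35  0.016]
cov [ 0.488 -0.319  0.008]
```

View pics/c1.png

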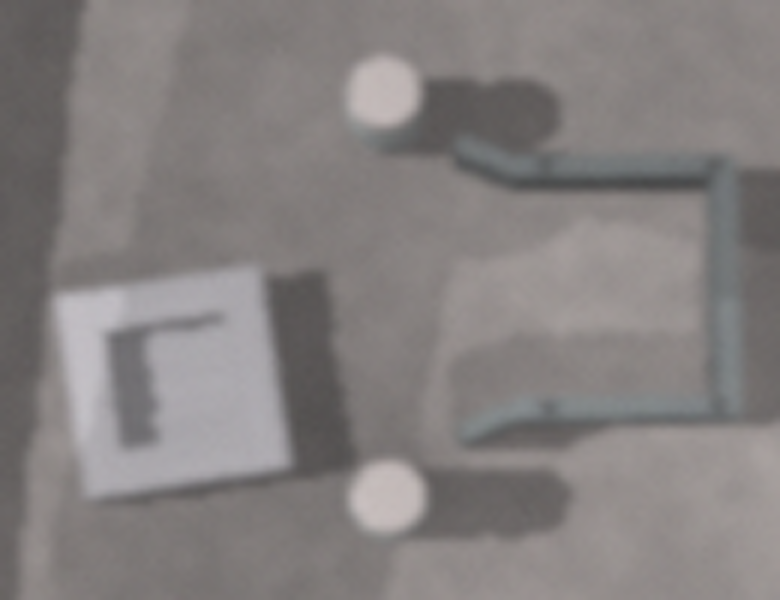

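```bash
cat >> h.py <<'E'
def cr(name,u0,v0,s,pts,z):
    return np.array([ray(name,(u+.5)/s-.5+u0,(v+.5)/s-.5+v0,z) for u,v in pts])
E
python3 - <<'E'
from h import *
np.set_printoptions(precision=4,suppress=True)
c=cr('t0',195,125,6,[(55,293),(258,266),(292,468),(86,498)],.028);print(c,c.mean(0))
for i in range(4):
    e=c[(i+1)%4]-c[i];print(np.linalg.norm(e),np.degrees(np.arctan2(e[1],e[0])))
n=cr('t0',195,125,6,[(737,155),(741,416),(545,167),(545,408),(710,167),(710,408),(724,160),(724,412)],.046);print(n)
for a,b in((4,2),(5,3),(6,7),(0,1)):
    e=n[b]-n[a];print(np.linalg.norm(e),np.degrees(np.arctan2(e[1],e[0])))
print(cr('t0',195,125,6,[(384,92),(388,497)],.065))
crop('t0',120,130,180,210,7,'x1');crop('t0',335,175,380,225,7,'x2')
a=cv2.imread('pics/x1.png');b=cv2.imread('pics/x2.png');
o=np.zeros((560,760,3),np.uint8);o[:a.shape[0],:a.shape[1]]=a;o[:b.shape[0],430:430+b.shape[1]]=b;cv2.imwrite('pics/c2.png',o)
E
```

```text
[[0.5579 0.1826 0.028 ]
 [0.5756 0.075  0.028 ]
 [0.4678 0.0536 0.028 ]
 [0.4488 0.1622 0.028 ]] [0.5125 0.1183 0.028 ]
0.10905592909341368 -80.67618017165798
0.10993854097764715 -168.771482429244
0.11032670588569267 99.88395155536514
0.1109820575556721 10.557024688499602
[[ 0.6398 -0.1787  0.046 ]
 [ 0.5004 -0.1834  0.046 ]
 [ 0.6303 -0.0766  0.046 ]
 [ 0.5018 -0.0796  0.046 ]
 [ 0.6329 -0.1644  0.046 ]
 [ 0.5042 -0.1669  0.046 ]
 [ 0.6369 -0.1718  0.046 ]
 [ 0.5023 -0.1743  0.046 ]]
0.08784565288783372 91.72744078208581
0.08730603155252059 91.5920613241243
0.13466478248343827 -178.90591885161015
0.13949321522726282 -178.05378823958486
[[0.6638 0.0096 0.065 ]
 [0.4512 0.0017 0.065 ]]
```

View pics/c2.png

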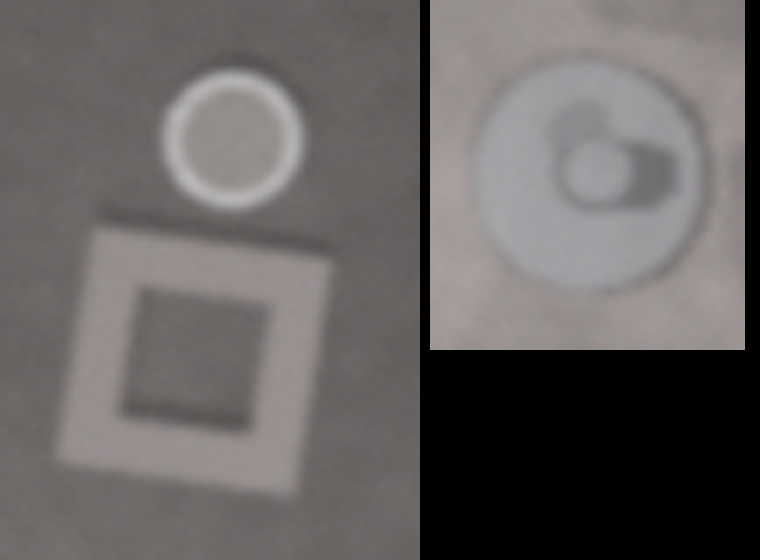

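```bash
cat >> h.py <<'E'
def go(x,y,z,yaw=None):
    "print displacement mm in tool axes and yaw turn (deg about tool z) to level tool with x axis at yaw deg"
    s=sensors.get_state();R=np.array(s['ee_rot']);p=np.array(s['tool_pos'])
    print('t',round(s['clock'],2),'pos',p.round(4),'F',np.round(s['force'],1),'w',round(s['grip_width']*1e3,1),'yaw',np.degrees(np.arctan2(R[1,0],R[0,0])).round(2))
    d=(np.array([x,y,z])-p)*1e3; print('shift tool',(R.T@d).round(1),'len',np.linalg.norm(d).round(1))
    if yaw is not None:
        c,q=np.cos(np.radians(yaw)),np.sin(np.radians(yaw));W=np.array([[c,q,0],[q,-c,0],[0,0,-1]])
        from scipy.spatial.transform import Rotation as Ro
        print('rotvec tool',Ro.from_matrix(R.T@W).as_rotvec(degrees=True).round(2),'; shift in turned axes',(W.T@d).round(1))
E
python3 - <<'E'
from h import *
np.set_printoptions(precision=4,suppress=True)
c=cr('t0',120,130,7,[(95,228),(332,260),(297,495),(57,460)],.014);print(c,c.mean(0))
for i in range(4):
    e=c[(i+1)%4]-c[i];print(np.linalg.norm(e),np.degrees(np.arctan2(e[1],e[0])))
print(cr('t0',120,130,7,[(233,138)],.016),cr('t0',335,175,7,[(170,172)],.032),cr('t0',335,175,7,[(160,174)],.008))
E
R='29.2,-27.1,0,0,0,0,85'
python3 -m handwheel '[29.2,-27.1,0,0,0,0,60, 29.2,-27.1,0,0,0,0,60, 29.2,-27.1,0,0,0,0,60, 29.2,-27.1,0,0,0,0,60, 29.2,-27.1,0,0,0,0,60, 29.2,-27.1,0,0,0,0,60, 29.2,-27.1,0,0,0,0,60, 29.2,-27.1,0,0,0,0,60]' 60
python3 -m handwheel '[29.2,-27.1,0,0,0,0,60, 29.2,-27.1,0,0,0,0,60, 29.2,-27.1,0,0,0,0,60, 29.2,-27.1,0,0,0,0,60, 29.2,-27.1,0,0,0,0,60, 29.2,-27.1,0,0,0,0,60, 29.2,-27.1,0,0,0,0,60, 29.2,-27.1,0,0,0,0,60]'
python3 -m handwheel '[29.2,-27.1,0,0,0,0,60, 29.2,-27.1,0,0,0,0,60, 0,0,0,0,0,7,60, 0,0,0,0,0,7,60, 0,0,0,0,0,0,60, 0,0,0,0,0,0,60]'
python3 - <<'E'
from h import *
snap('wrist','w1');go(.505,.161,.2,10.25)
E
```

```text
[[0.5899 0.4126 0.014 ]
 [0.5782 0.3035 0.014 ]
 [0.4691 0.3149 0.014 ]
 [0.4822 0.4248 0.014 ]] [0.5299 0.3639 0.014 ]
0.10973189715525455 -96.10730111769539
0.10970922429838319 174.01128489301394
0.11071533682783975 83.20937879615808
0.10839119341415683 -6.502962293121117
[[0.6333 0.3508 0.016 ]] [[ 0.4886 -0.3165  0.032 ]] [[ 0.4897 -0.317   0.008 ]]
clock: 0.77
tool_pos: [0.3503, -0.2054, 0.2312]
ee_rot: [[0.911, 0.412, -0.0], [0.412, -0.911, 0.0], [-0.0, -0.0, -1.0]]
force: [0.5, -0.8, 0.1]
grip_width: 0.06
clock: 1.43
tool_pos: [0.4739, 0.0887, 0.2312]
ee_rot: [[0.911, 0.412, -0.0], [0.412, -0.911, -0.0], [-0.0, -0.0, -1.0]]
force: [0.9, -0.4, 0.3]
grip_width: 0.0598
clock: 1.93
tool_pos: [0.5043, 0.1599, 0.231]
ee_rot: [[0.983, 0.183, -0.001], [0.183, -0.983, -0.0], [-0.001, 0.0, -1.0]]
force: [0.2, -0.2, -0.0]
grip_width: 0.0602
t 1.98 pos [0.5044 0.1597 0.2311] F [0.6 0.2 0.5] w 60.0 yaw 10.57
shift tool [ 0.8 -1.1 31.1] len 31.2
rotvec tool [0.   0.02 0.32] ; shift in turned axes [ 0.8 -1.2 31.1]
```

View pics/w1.png

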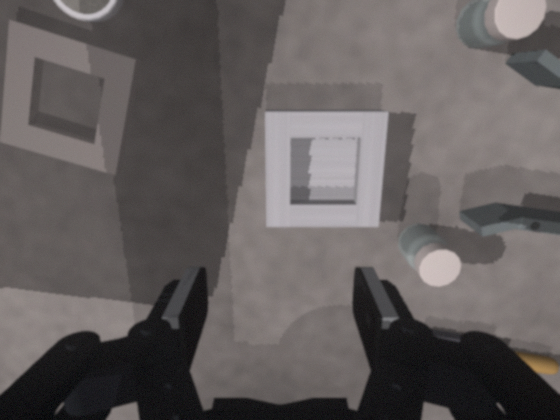

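The wrist view shows the chamber at corners (265,111),(388,111),(381,228),(266,228), square to the image; spacer corners are about (12,20),(136,60),(116,173). Both jars and the nest mouth are also in view.

Run:
```python
from h import *
np.set_printoptions(precision=4,suppress=True)
print(load('w1')[2])
c=np.array([ray('w1',u,v,.028) for u,v in [(265,111),(388,111),(381,228),(266,228)]]);print(c,c.mean(0))
for i in range(4):
    e=c[(i+1)%4]-c[i];print(np.linalg.norm(e),np.degrees(np.arctan2(e[1],e[0])))
print([ray('w1',u,v,.028) for u,v in [(290,138),(357,138),(290,204)]])
print([ray('w1',u,v,.065) for u,v in [(519,16),(439,267)]])
c=np.array([ray('w1',u,v,.014) for u,v in [(12,20),(136,60),(116,173)]]);print(c,(c[0]+c[2])/2)
f=load('w1')[0];crop('w1',250,95,400,240,4,'x')
```

```text
[[ 0.1838  0.9338  0.307   0.5839]
 [-0.983   0.1746  0.0577  0.1761]
 [ 0.0003 -0.3124  0.95    0.3732]
 [ 0.      0.      0.      1.    ]]
[[0.5573 0.1844 0.028 ]
 [0.5774 0.077  0.028 ]
 [0.4682 0.0534 0.028 ]
 [0.4475 0.1643 0.028 ]] [0.5126 0.1198 0.028 ]
0.10933057013604025 -79.4079771572546
0.11166106854085844 -167.80676026349224
0.11283782588989784 100.58737057798173
0.11160897658466849 10.393287408006028
[array([0.5379, 0.158 , 0.028 ]), array([0.5491, 0.0982, 0.028 ]), array([0.4761, 0.1459, 0.028 ])]
[array([0.6616, 0.0112, 0.065 ]), array([0.4535, 0.0047, 0.065 ])]
[[0.5912 0.4122 0.014 ]
 [0.5785 0.305  0.014 ]
 [0.4717 0.3172 0.014 ]] [0.5315 0.3647 0.014 ]
```

```bash
python3 -m handwheel '[0,-2,36,0,0,0,46, 0,0,36,0,0,0,46, 0,0,36,0,0,0,46, 0,0,36,0,0,0,46, 0,0,26,0,0,0,46, 0,0,16,0,0,0,46, 0,0,15,0,0,0,46, 0,0,10,0,0,0,46]'
python3 -m handwheel '[0,0,5,0,0,0,46, 0,0,0,0,0,0,46, 0,0,0,0,0,0,15, 0,0,0,0,0,0,15, 0,0,0,0,0,0,15, 0,0,0,0,0,0,15, 0,0,0,0,0,0,15, 0,0,0,0,0,0,15]' 50
python3 - <<'E'
from h import *
snap('side','s1');go(.505,.161,.015,10.25);crop('s1',150,150,350,290,4,'s1c')
E
```

```text
clock: 2.65
tool_pos: [0.5036, 0.1614, 0.0189]
ee_rot: [[0.983, 0.182, -0.002], [0.182, -0.983, -0.0], [-0.002, 0.0, -1.0]]
force: [0.1, 0.9, 0.7]
grip_width: 0.0462
clock: 3.32
tool_pos: [0.5048, 0.1621, 0.0164]
ee_rot: [[0.984, 0.18, 0.002], [0.18, -0.984, 0.0], [0.002, -0.0, -1.0]]
force: [-0.8, 0.2, 7.8]
grip_width: 0.0214
t 3.37 pos [0.5048 0.1621 0.0164] F [-0.9  0.   7.1] w 22.0 yaw 10.36
shift tool [-0.   1.1  1.4] len 1.8
rotvec tool [-0.01 -0.1   0.11] ; shift in turned axes [-0.   1.1  1.4]
```

View pics/s1c.png

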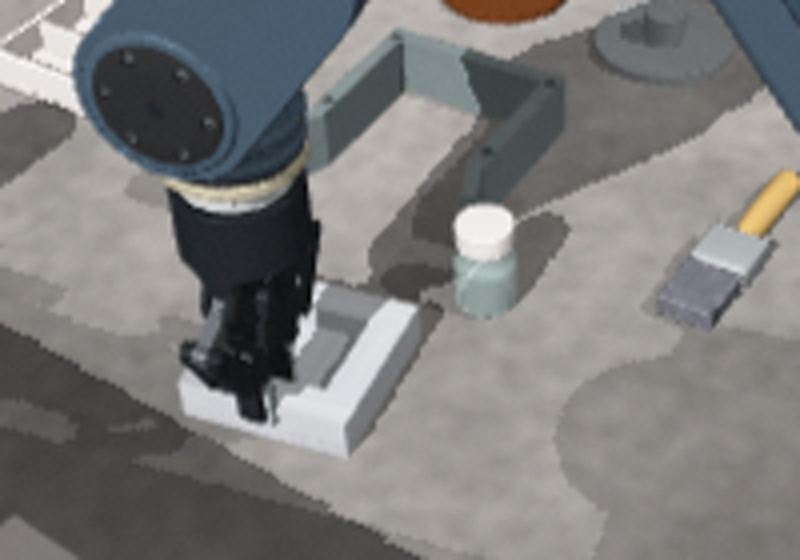

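```bash
python3 -m handwheel '[6.6,3,-0.5,0,0,1.1,15, 6.6,3,-0.5,0,0,1.1,15, 6.6,3,0,0,0,1.1,15, 6.6,3,0,0,0,1.1,15, 6.6,3,0,0,0,1.1,15, 6.6,3,0,0,0,1.1,15, 6.6,3,0,0,0,1.1,15, 6.6,3,0,0,0,1.1,15]'
python3 -m handwheel '[0,0,0,0,0,0,15, 0,0,0,0,0,0,15]'
python3 - <<'E'
from h import *
snap('top','t2');snap('side','s2');go(.5598,.1435,.0165,1.6);crop('t2',195,125,325,225,6,'t2c')
E
```

```text
clock: 4.03
tool_pos: [0.5597, 0.1439, 0.0164]
ee_rot: [[1.0, 0.025, -0.001], [0.025, -1.0, 0.0], [-0.001, -0.0, -1.0]]
force: [-3.7, 2.1, 3.3]
grip_width: 0.0212
clock: 4.2
tool_pos: [0.5604, 0.1437, 0.0165]
ee_rot: [[1.0, 0.027, 0.002], [0.027, -1.0, -0.0], [0.002, 0.0, -1.0]]
force: [2.6, -1.1, -1.9]
grip_width: 0.0217
t 4.3 pos [0.5599 0.1439 0.0164] F [ 2.6 -1.3 -2.6] w 21.7 yaw 1.57
shift tool [-0.1  0.4 -0.1] len 0.4
rotvec tool [ 0.01 -0.09 -0.03] ; shift in turned axes [-0.1  0.4 -0.1]
```

View pics/t2c.png

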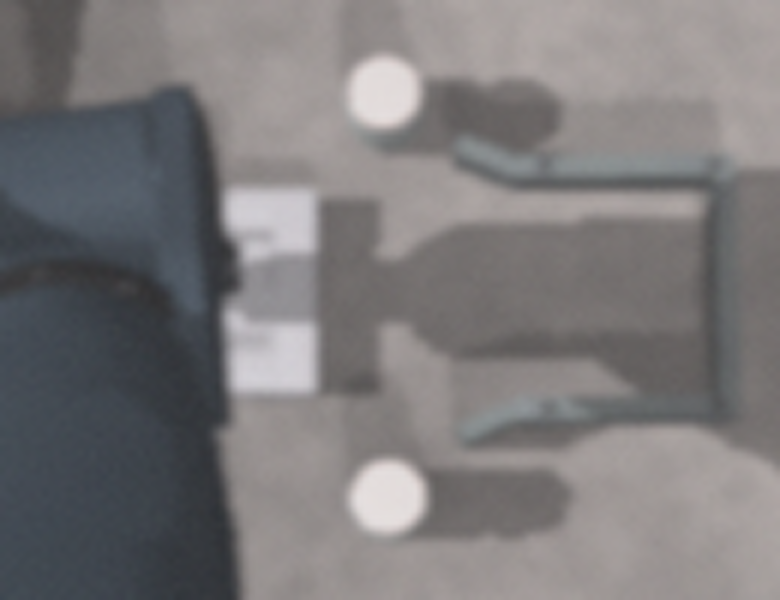

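The crop shows the chamber held with its front corners at (318,187) and (317,395), heading midway between the jars at (384,92) and (388,497).

Run:
```python
from h import *
c=cr('t2',195,125,6,[(318,187),(317,395)],.028);print(c,c.mean(0)); e=c[0]-c[1];print(np.linalg.norm(e),np.degrees(np.arctan2(e[1],e[0])))
m=c.mean(0);print('TCP expects front at',np.array([.5599,.1439])-.0985*np.array([-.0276,.9996]))
n=cr('t2',195,125,6,[(545,167),(545,408),(700,167),(700,408)],.046);print((n[0]+n[1])/2,(n[2]+n[3])/2)
```

```text
[[0.61923158 0.04417558 0.028     ]
 [0.50717221 0.04141705 0.028     ]] [0.56320189 0.04279631 0.028     ]
0.11209331552225317 1.4101491430008315
TCP expects front at [0.5626186 0.0454394]
[ 0.5660331  -0.07809689  0.046     ] [ 0.56841599 -0.16032251  0.046     ]
```

```bash
python3 -m handwheel '[0,20,0,0,0,0,15, 0,20,0,0,0,0,15, 0,20,0,0,0,0,15, 0,15,0,0,0,0,15, 0,12,0,0,0,0,15, 0,12,0,0,0,0,15, 0,10,0,0,0,0,15, 0,10,0,0,0,0,15]'
python3 -m handwheel '[0,10,0,0,0,0,15, 0,10,0,0,0,0,15, 0,10,0,0,0,0,15, 0,10,0,0,0,0,15, 0,10,0,0,0,0,15, 0,10,0,0,0,0,15, 0,10,0,0,0,0,15, 0,10,0,0,0,0,15]'
python3 - <<'E'
from h import *
go(.5658,-.070,.0165,1.6)
E
```

```text
clock: 4.97
tool_pos: [0.5626, 0.0247, 0.0165]
ee_rot: [[1.0, 0.027, 0.0], [0.027, -1.0, 0.0], [0.0, -0.0, -1.0]]
force: [-0.2, 5.8, 2.0]
grip_width: 0.0215
clock: 5.63
tool_pos: [0.5647, -0.0552, 0.0164]
ee_rot: [[1.0, 0.027, -0.0], [0.027, -1.0, 0.0], [-0.0, -0.0, -1.0]]
force: [0.5, 5.8, 2.8]
grip_width: 0.0214
t 5.63 pos [ 0.5647 -0.0552  0.0164] F [0.5 5.8 2.8] w 21.4 yaw 1.56
shift tool [ 0.7 14.8 -0.1] len 14.8
rotvec tool [-0.02  0.   -0.04] ; shift in turned axes [ 0.7 14.8 -0.1]
```

No wall contact yet, so I'll ease forward and watch for the rise in force.

```bash
python3 -m handwheel '[0,3,0,0,0,0,15, 0,3,0,0,0,0,15, 0,2,0,0,0,0,15, 0,2,0,0,0,0,15]'
python3 -m handwheel '[0,1,0,0,0,0,15, 0,1,0,0,0,0,15]'
python3 -m handwheel '[0,1,0,0,0,0,15, 0,1,0,0,0,0,15]'
python3 -m handwheel '[0,1,0,0,0,0,15, 0,1,0,0,0,0,15]'
python3 -m handwheel '[0,0,0,0,0,0,15, 0,0,0,0,0,0,15]'
```

```text
clock: 5.97
tool_pos: [0.5649, -0.0645, 0.0164]
ee_rot: [[1.0, 0.027, -0.0], [0.027, -1.0, 0.0], [-0.0, -0.0, -1.0]]
force: [-0.0, 6.1, 4.8]
grip_width: 0.0216
clock: 6.13
tool_pos: [0.565, -0.0664, 0.0164]
ee_rot: [[1.0, 0.027, -0.0], [0.027, -1.0, 0.0], [0.0, -0.0, -1.0]]
force: [0.1, 5.5, 3.6]
grip_width: 0.0213
clock: 6.3
tool_pos: [0.565, -0.0684, 0.0164]
ee_rot: [[1.0, 0.027, -0.0], [0.027, -1.0, 0.0], [-0.0, -0.0, -1.0]]
force: [0.2, 5.8, 3.8]
grip_width: 0.0215
clock: 6.47
tool_pos: [0.5649, -0.0699, 0.0164]
ee_rot: [[1.0, 0.027, -0.001], [0.027, -1.0, 0.001], [-0.001, -0.001, -1.0]]
force: [0.2, 15.4, 6.8]
grip_width: 0.0218
clock: 6.63
tool_pos: [0.5649, -0.0698, 0.0165]
ee_rot: [[1.0, 0.027, -0.001], [0.027, -1.0, 0.001], [-0.001, -0.001, -1.0]]
force: [-0.4, 8.7, 4.7]
grip_width: 0.0218
```

```bash
python3 -m handwheel '[0,1,0,0,0,0,15, 0,1,0,0,0,0,15, 0,1,0,0,0,0,15, 0,0,0,0,0,0,15]'
python3 -m handwheel '[0,-2,0,0,0,0,15, 0,0,0,0,0,0,45, 0,0,0,0,0,0,45, 0,0,0,0,0,0,45, 0,0,0,0,0,0,45, 0,0,-30,0,0,0,45, 0,0,-40,0,0,0,45, 0,0,-40,0,0,0,45]'
python3 -m handwheel '[0,-40,0,0,0,0,45, 0,-40,0,0,0,0,45, 0,-40,0,0,0,0,45, 0,-30,0,0,0,0,45, 0,0,0,0,0,0,45, 0,0,0,0,0,0,45]'
python3 - <<'E'
from h import *
snap('wrist','w3');snap('top','t3');snap('side','s3');go(.5315,.3647,.15,-6.3)
E
```

```text
clock: 6.97
tool_pos: [0.5642, -0.0704, 0.0164]
ee_rot: [[1.0, 0.028, -0.003], [0.028, -1.0, 0.004], [-0.003, -0.004, -1.0]]
force: [-3.7, 28.5, 10.1]
grip_width: 0.0215
clock: 7.63
tool_pos: [0.5644, -0.0721, 0.1269]
ee_rot: [[1.0, 0.026, -0.002], [0.026, -1.0, 0.0], [-0.002, -0.0, -1.0]]
force: [1.0, 0.3, 0.8]
grip_width: 0.0451
clock: 8.13
tool_pos: [0.561, 0.0791, 0.1262]
ee_rot: [[1.0, 0.029, -0.0], [0.029, -1.0, -0.0], [-0.0, 0.0, -1.0]]
force: [0.2, -0.3, 0.2]
grip_width: 0.0448
t 8.28 pos [0.5612 0.077  0.1262] F [0.7 1.2 0.3] w 45.0 yaw 1.48
shift tool [ -22.3 -288.4  -23.9] len 290.2
rotvec tool [0.01 0.01 7.78] ; shift in turned axes [ -61.1 -282.7  -23.8]
```

View pics/w3.png

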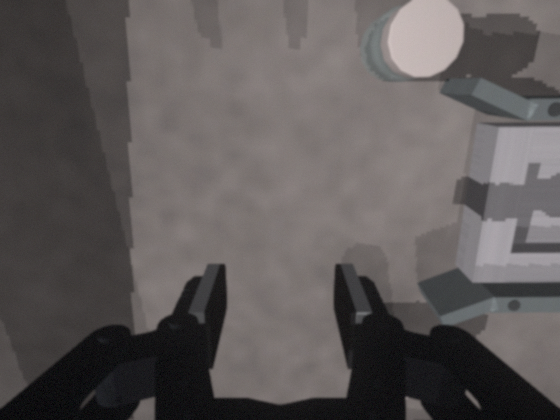

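The chamber sits between the walls with its mouth-side edge at about (490,125)–(465,280), and the side gaps look even. Next is the spacer.

```bash
python3 -m handwheel '[-1.9,-36.7,0,0,0,0,46, -1.9,-36.7,0,0,0,0,46, -1.9,-36.7,0,0,0,0,46, -1.9,-36.7,0,0,0,0,46, -1.9,-36.7,0,0,0,0,46, -1.9,-36.7,0,0,0,0,46, -1.9,-36.7,0,0,0,0,46, -1.9,-36.7,0,0,0,0,46]'
python3 -m handwheel '[-1.9,-36.7,0,0,0,0,46, 0,0,0,0,0,3.9,46, 0,0,0,0,0,3.9,46, 0,0,10,0,0,0,46, 0,0,0,0,0,0,46, 0,0,0,0,0,0,46]'
python3 - <<'E'
from h import *
snap('wrist','w4');snap('top','t4');go(.5352,.407,.004,-6.3)
a=load('w4')[0];crop('t4',195,125,325,225,4,'x')
o=np.zeros((420,560,3),np.uint8);b=cv2.imread('pics/x.png')
cv2.imwrite('pics/m4.png',np.vstack([a[:190,:,::-1],np.hstack([b,np.zeros((400,40,3),np.uint8)])]))
E
```

```text
clock: 8.95
tool_pos: [0.5384, 0.3717, 0.1263]
ee_rot: [[1.0, 0.025, 0.0], [0.025, -1.0, -0.0], [0.0, 0.0, -1.0]]
force: [0.3, -0.7, -0.4]
grip_width: 0.0459
clock: 9.45
tool_pos: [0.5353, 0.4065, 0.1153]
ee_rot: [[0.994, -0.108, -0.001], [-0.108, -0.994, -0.001], [-0.001, 0.001, -1.0]]
force: [0.5, 0.5, -0.2]
grip_width: 0.0461
t 9.55 pos [0.5355 0.4071 0.1162] F [-0.   0.1  0.1] w 46.0 yaw -6.24
shift tool [-3.000e-01  1.000e-01  1.122e+02] len 112.2
rotvec tool [0.01 0.01 0.06] ; shift in turned axes [-3.000e-01  1.000e-01  1.122e+02]
```

View pics/m4.png

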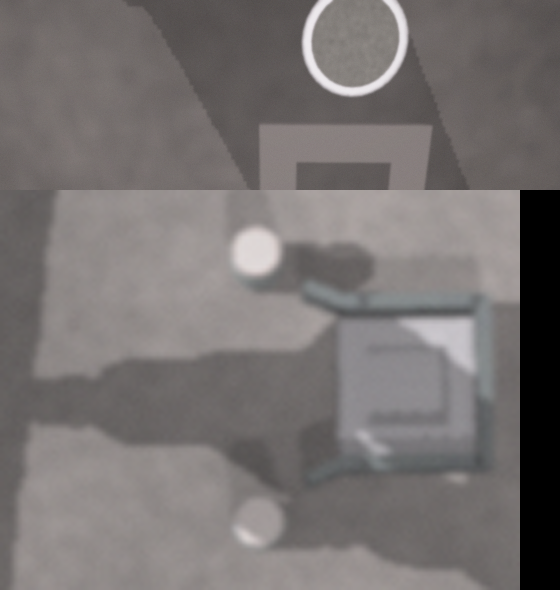

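The wrist strip shows the spacer's edge level from (260,125) to (433,126), so the yaw matches. The top crop shows the chamber home against the back wall.

```bash
python3 - <<'E'
from h import *
np.set_printoptions(precision=4,suppress=True)
c=np.array([ray('w4',u,v,.014) for u,v in [(260,125),(433,126),(296,163),(390,163)]]);print(c)
e=c[1]-c[0];print(np.linalg.norm(e[:2]),np.degrees(np.arctan2(e[1],e[0]))+90)
m=(c[0]+c[1])/2; y=np.radians(-6.24); print('centre',m-.055*np.array([np.cos(y),np.sin(y),0]))
print('chamber edge',cr('t4',195,125,4,[(339,128),(339,274),(474,128)],.028))
E
python3 -m handwheel '[0,0,30,0,0,0,46, 0,0,30,0,0,0,46, 0,0,20,0,0,0,46, 0,0,12,0,0,0,46, 0,0,0,0,0,0,46]'
```

```text
[[0.5912 0.4145 0.014 ]
 [0.5787 0.3054 0.014 ]
 [0.5644 0.3941 0.014 ]
 [0.5577 0.333  0.014 ]]
0.10979885458794829 -6.521874601949449
centre [0.5303 0.3659 0.014 ]
chamber edge [[ 0.6194 -0.0582  0.028 ]
 [ 0.5013 -0.0611  0.028 ]
 [ 0.6227 -0.1672  0.028 ]]
clock: 9.97
tool_pos: [0.5342, 0.4068, 0.0219]
ee_rot: [[0.994, -0.109, -0.003], [-0.109, -0.994, -0.002], [-0.003, 0.002, -1.0]]
force: [0.0, 0.2, 0.6]
grip_width: 0.0461
```

```bash
python3 -m handwheel '[0,-1.3,9,0,0,0,46, 0,0,9,0,0,0,46, 0,0,0,0,0,0,46, 0,0,0,0,0,0,15, 0,0,0,0,0,0,15, 0,0,0,0,0,0,15, 0,0,0,0,0,0,15, 0,0,0,0,0,0,15]' 80
python3 -m handwheel '[0,0,0,0,0,0,15, 0,0,-10,0,0,0,15, 0,0,-20,0,0,0,15, 0,0,-30,0,0,0,15, 0,0,-30,0,0,0,15, 0,0,-20,0,0,0,15, 0,0,0,0,0,0,15, 0,0,0,0,0,0,15]'
python3 - <<'E'
from h import *
snap('side','s5');snap('wrist','w5');go(.5649,.14,.13,1.6);crop('s5',60,170,270,330,3,'x')
a=cv2.imread('pics/x.png');b=load('w5')[0][:,:,::-1];b=cv2.resize(b,(160,120))
cv2.imwrite('pics/m5.png',np.hstack([a,np.vstack([b,np.zeros((a.shape[0]-120,160,3),np.uint8)])]))
E
```

```text
clock: 10.63
tool_pos: [0.5357, 0.4095, 0.0074]
ee_rot: [[0.994, -0.109, 0.001], [-0.109, -0.994, 0.001], [0.001, -0.001, -1.0]]
force: [-1.2, 0.3, 7.0]
grip_width: 0.0208
clock: 11.3
tool_pos: [0.5355, 0.4093, 0.1174]
ee_rot: [[0.994, -0.109, 0.002], [-0.109, -0.994, 0.001], [0.002, -0.001, -1.0]]
force: [-0.5, -0.7, -2.0]
grip_width: 0.0215
t 11.4 pos [0.5346 0.4087 0.115 ] F [-0.3 -0.3 -1.6] w 20.9 yaw -6.26
shift tool [ 59.4 263.8 -14.7] len 270.8
rotvec tool [ 0.07  0.1  -7.86] ; shift in turned axes [ 22.8 269.4 -15. ]
```

View pics/m5.png

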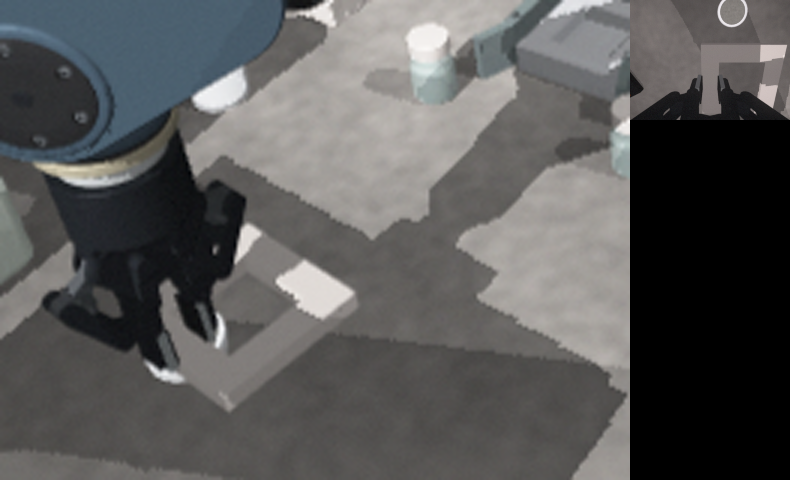

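The spacer is held and looks level in the side view. In the wrist thumbnail its far edge is horizontal. I'll measure its in-hand pose from that edge.

Run:
```python
from h import *
f=cv2.GaussianBlur(cv2.cvtColor(load('w5')[0],cv2.COLOR_RGB2GRAY),(3,3),0).astype(float)
for u in range(240,560,25):
    g=np.diff(f[120:240,u]); i=g.argmax(); print(u,120+i,round(g[i]),end=' | ')
print()
for v in range(165,330,20):
    g=np.diff(f[v,200:290]); i=g.argmax(); print(v,200+i,round(g[i]),end=' | ')
```

```text
240 168 6 | 265 155 8 | 290 155 9 | 315 155 9 | 340 156 8 | 365 155 7 | 390 156 8 | 415 155 7 | 440 155 8 | 465 155 28 | 490 156 28 | 515 156 29 | 540 156 27 | 
165 247 11 | 185 247 5 | 205 248 6 | 225 248 5 | 245 248 5 | 265 253 19 | 285 253 30 | 305 253 27 | 325 252 29 |
```

Run:
```python
from h import *
s=sensors.get_state();R=np.array(s['ee_rot']);p=np.array(s['tool_pos']);z=p[2]-.0072+.014
loc=lambda u,v:(R.T@(ray('w5',u,v,z)-p)*1e3).round(1)
for q in [(260,155.5),(400,155.7),(540,156.2),(247.5,165),(248.5,245)]: print(q,loc(*q))
```

```text
(260, 155.5) [55.6 -9.  -6.9]
(400, 155.7) [55.5 42.  -6.8]
(540, 156.2) [55.4 93.  -6.8]
(247.5, 165) [ 52.1 -13.6  -6.9]
(248.5, 245) [ 20.1 -14.1  -6.9]
```

Run:
```python
from h import *
a=ray('w3',555,108,.046);b=ray('w3',514,305,.046);print(a,b,(a+b)/2,np.linalg.norm(a-b),np.degrees(np.arctan2(*(a-b)[[1,0]])))
c=cr('t0',195,125,6,[(545,160),(548,405)],.046);print(c,c.mean(0),np.linalg.norm(c[0]-c[1]))
g=cv2.cvtColor(load('w3')[0],cv2.COLOR_RGB2GRAY).astype(int)
print(g[90:150:2,550]);print(g[250:320:2,550])
```

```text
[ 0.63240907 -0.07482688  0.046     ] [ 0.50283052 -0.08031155  0.046     ] [ 0.56761979 -0.07756921  0.046     ] 0.12969457336686793 2.423710844513139
[[ 0.63404533 -0.07648925  0.046     ]
 [ 0.50341138 -0.08116255  0.046     ]] [ 0.56872836 -0.0788259   0.046     ] 0.13071751277606808
[ 67  66  65  52  75 102 101  90  70  66  66  64  67  93 105 106  85  72
 112 154 158 156 155 156 158 157 158 161 161 162]
[ 72 105 153 158 157 158 154 150 141 138 141 141 139 137 136 129  88  54
  49  52  52  51  54  71 101 109 108 107 107 107 107 114 118 122 117]
```

```bash
python3 -m handwheel '[0,0,0,0,0,-2,15, 0,0,0,0,0,-2,15, 0,0,0,0,0,-2,15, 0,0,0,0,0,-2,15, 0,12,0,0,0,0,15, 1,22,0,0,0,0,15, 1,30,0,0,0,0,15, 1,30,0,0,0,0,15]'
python3 -m handwheel '[1.2,30,0,0,0,0,15, 1.2,30,0,0,0,0,15, 1.2,30,0,0,0,0,15, 1.2,30,0,0,0,0,15, 1.2,30,0,0,0,0,15, 1.2,30,0,0,0,0,15, 1.2,30,0,0,0,0,15, 1.2,30,0,0,0,0,15]'
python3 -m handwheel '[1.2,30,0,0,0,0,15, 1.2,30,0,0,0,0,15, 1.2,30,0,0,0,0,15, 1,20,0,0,0,0,15, 0,12,0,0,0,0,15, 0,0,0,0,0,0,15, 0,0,0,0,0,0,15, 0,0,0,0,0,0,15]'
python3 - <<'E'
from h import *
snap('side','s6');snap('wrist','w6');go(.5658,-.068,.06,1.7)
s=sensors.get_state();R=np.array(s['ee_rot']);p=np.array(s['tool_pos']);z=p[2]-.0072+.014
f=cv2.GaussianBlur(cv2.cvtColor(load('w6')[0],cv2.COLOR_RGB2GRAY),(3,3),0).astype(float)
for u in range(265,560,40):
    g=abs(np.diff(f[140:172,u])); i=g.argmax(); print(u,140+i,round(g[i]),end=' | ')
E
```

```text
clock: 12.07
tool_pos: [0.5402, 0.3134, 0.1149]
ee_rot: [[1.0, 0.03, -0.002], [0.03, -1.0, -0.001], [-0.002, 0.001, -1.0]]
force: [0.3, -0.3, -1.4]
grip_width: 0.0212
clock: 12.73
tool_pos: [0.5568, 0.0735, 0.1153]
ee_rot: [[1.0, 0.029, -0.002], [0.029, -1.0, -0.0], [-0.002, 0.0, -1.0]]
force: [0.7, -0.1, -1.8]
grip_width: 0.0209
clock: 13.4
tool_pos: [0.5658, -0.0453, 0.1159]
ee_rot: [[1.0, 0.03, -0.001], [0.03, -1.0, 0.0], [-0.001, -0.0, -1.0]]
force: [-1.2, 0.1, -2.0]
grip_width: 0.0212
t 13.5 pos [ 0.5661 -0.0451  0.1161] F [ 0.6  0.8 -0.7] w 20.9 yaw 1.8
shift tool [-1.  22.9 56.1] len 60.6
rotvec tool [-0.01  0.02  0.1 ] ; shift in turned axes [-0.9 22.9 56.1]
265 155 22 | 305 155 23 | 345 155 26 | 385 155 20 | 425 155 26 | 465 155 25 | 505 156 26 | 545 156 25 |
```

```bash
python3 -m handwheel '[-0.5,12,0,0,0,0,15, 0,11,0,0,0,0,15, 0,0,20,0,0,0,15, 0,0,20,0,0,0,15, 0,0,14,0,0,0,15, 0,0,6,0,0,0,15, 0,0,5,0,0,0,15, 0,0,5,0,0,0,15]'
python3 -m handwheel '[0,0,2,0,0,0,15, 0,0,2,0,0,0,15, 0,0,2,0,0,0,15]'
python3 -m handwheel '[0,0,1,0,0,0,15, 0,0,1,0,0,0,15, 0,0,1,0,0,0,15]'
python3 -m handwheel '[0,0,1,0,0,0,15, 0,0,0,0,0,0,15]'
```

```text
clock: 14.17
tool_pos: [0.5669, -0.0695, 0.0465]
ee_rot: [[1.0, 0.03, 0.001], [0.03, -1.0, -0.0], [0.001, 0.0, -1.0]]
force: [0.2, -0.4, -1.8]
grip_width: 0.0209
clock: 14.42
tool_pos: [0.5668, -0.0693, 0.0407]
ee_rot: [[1.0, 0.03, 0.001], [0.03, -1.0, -0.0], [0.001, 0.0, -1.0]]
force: [0.2, -0.3, -1.7]
grip_width: 0.0212
clock: 14.67
tool_pos: [0.5666, -0.0692, 0.0374]
ee_rot: [[1.0, 0.03, 0.0], [0.03, -1.0, -0.0], [0.0, 0.0, -1.0]]
force: [-0.3, -0.2, -1.9]
grip_width: 0.0209
clock: 14.83
tool_pos: [0.5664, -0.0691, 0.0362]
ee_rot: [[1.0, 0.03, -0.0], [0.03, -1.0, 0.0], [-0.0, -0.0, -1.0]]
force: [0.1, -0.1, -1.0]
grip_width: 0.0212
```

Underside is within about 1 mm of the body. I'll touch down, then press gently towards the back wall.

```bash
python3 -m handwheel '[0,0,0.7,0,0,0,15, 0,0,0,0,0,0,15]'
python3 -m handwheel '[0,0,0.7,0,0,0,15, 0,0,0,0,0,0,15]'
python3 -m handwheel '[0,1,0,0,0,0,15, 0,0,0,0,0,0,15]'
python3 -m handwheel '[0,1,0,0,0,0,15, 0,0,0,0,0,0,15]'
python3 -m handwheel '[0,1,0,0,0,0,15, 0,0,0,0,0,0,15]'
```

```text
clock: 15.0
tool_pos: [0.5665, -0.0692, 0.0356]
ee_rot: [[1.0, 0.03, 0.0], [0.03, -1.0, -0.0], [0.0, 0.0, -1.0]]
force: [-0.4, 0.1, -1.3]
grip_width: 0.0211
clock: 15.17
tool_pos: [0.5665, -0.0692, 0.0353]
ee_rot: [[1.0, 0.03, 0.0], [0.03, -1.0, -0.0], [0.0, 0.0, -1.0]]
force: [-2.2, -0.6, 4.6]
grip_width: 0.021
clock: 15.33
tool_pos: [0.5667, -0.07, 0.0353]
ee_rot: [[1.0, 0.03, 0.001], [0.03, -1.0, 0.0], [0.001, -0.0, -1.0]]
force: [-1.7, 2.1, 5.9]
grip_width: 0.0214
clock: 15.5
tool_pos: [0.5666, -0.0702, 0.0353]
ee_rot: [[1.0, 0.03, 0.0], [0.03, -1.0, 0.001], [0.0, -0.001, -1.0]]
force: [-1.6, 9.5, 7.5]
grip_width: 0.0211
clock: 15.67
tool_pos: [0.5664, -0.0705, 0.0353]
ee_rot: [[1.0, 0.03, -0.001], [0.03, -1.0, 0.002], [-0.001, -0.002, -1.0]]
force: [-2.8, 15.1, 10.5]
grip_width: 0.0213
```

```bash
python3 -m handwheel '[0,-1.5,-0.5,0,0,0,15, 0,0,0,0,0,0,30, 0,0,0,0,0,0,42, 0,0,0,0,0,0,42, 0,0,0,0,0,0,42, 0,0,0,0,0,0,42]'
python3 -m handwheel '[0,0,-10,0,0,0,42, 0,0,-30,0,0,0,42, 0,0,-40,0,0,0,42, 0,0,-20,0,0,0,42, 0,0,0,0,0,0,42, 0,0,0,0,0,0,42]'
python3 - <<'E'
from h import *
go(.4892,-.3168,.15,1.7);snap('wrist','w7');snap('side','s7')
f=cv2.resize(load('w7')[0][:,:,::-1],None,fx=1,fy=1);crop('s7',210,140,300,220,5,'x');b=cv2.imread('pics/x.png')
f=cv2.copyMakeBorder(f,0,0,0,240,0);f[:,560:]=cv2.resize(b,(240,213)) [:0] if 0 else f[:,560:];f[:213,560:]=cv2.resize(b,(240,213));cv2.imwrite('pics/m7.png',f)
E
```

```text
clock: 16.17
tool_pos: [0.5666, -0.0709, 0.0354]
ee_rot: [[1.0, 0.03, 0.0], [0.03, -1.0, -0.0], [0.0, 0.0, -1.0]]
force: [0.2, 0.2, 0.5]
grip_width: 0.0421
clock: 16.67
tool_pos: [0.567, -0.0708, 0.1369]
ee_rot: [[1.0, 0.03, 0.003], [0.03, -1.0, -0.001], [0.003, 0.001, -1.0]]
force: [0.7, -0.2, -1.0]
grip_width: 0.0417
t 16.67 pos [ 0.567  -0.0708  0.1369] F [ 0.7 -0.2 -1. ] w 41.7 yaw 1.74
shift tool [-85.2 243.5 -13.2] len 258.3
rotvec tool [ 0.04 -0.15  0.04] ; shift in turned axes [-85.1 243.6 -13.1]
```

View pics/m7.png

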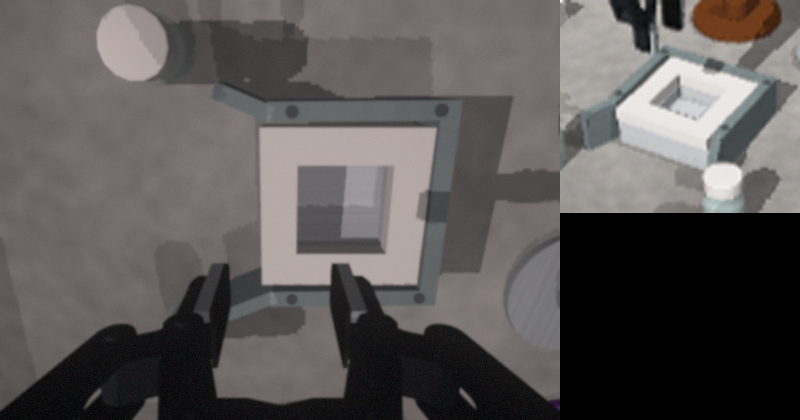

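The spacer sits in the nest with corners (259,125),(437,125),(417,288),(261,285). Wall bolts show at (292,111),(441,111),(292,299),(419,298). I'll measure its fit against the nest.

Run:
```python
from h import *
np.set_printoptions(precision=4,suppress=True)
c=np.array([ray('w7',u,v,.042) for u,v in [(259,125),(437,125),(417,288),(261,285)]]);print(c,c.mean(0))
for i in range(4):
    e=c[(i+1)%4]-c[i];print(np.linalg.norm(e),np.degrees(np.arctan2(e[1],e[0])))
n=np.array([ray('w7',u,v,.046) for u,v in [(292,111),(441,111),(292,299),(419,298)]]);print(n,'mid walls',(n[0]+n[2])/2,(n[1]+n[3])/2)
o=np.array([ray('w7',u,v,.042) for u,v in [(297,166),(394,166),(296,254),(385,254)]]);print('opening',o.mean(0))
```

```text
[[ 0.6225 -0.0549  0.042 ]
 [ 0.6259 -0.1649  0.042 ]
 [ 0.512  -0.1688  0.042 ]
 [ 0.511  -0.0579  0.042 ]] [ 0.5678 -0.1116  0.042 ]
0.11002559989558458 -88.23388205328777
0.1140058095434231 -178.00599805737082
0.11098063926559613 90.49697920571721
0.11154782425886299 1.5224566963809152
[[ 0.6318 -0.0748  0.046 ]
 [ 0.6346 -0.1643  0.046 ]
 [ 0.5028 -0.0801  0.046 ]
 [ 0.5063 -0.1697  0.046 ]] mid walls [ 0.5673 -0.0774  0.046 ] [ 0.5705 -0.167   0.046 ]
opening [ 0.5676 -0.1114  0.042 ]
```

```bash
python3 -m handwheel '[-10.7,30.4,0,0,0,0,60, -10.7,30.4,0,0,0,0,60, -10.7,30.4,0,0,0,0,60, -10.7,30.4,0,0,0,0,60, -10.7,30.4,0,0,0,0,60, -10.7,30.4,0,0,0,0,60, -10.7,30.4,0,0,0,0,60, -10.7,30.4,0,0,0,0,60]' 60
python3 -m handwheel '[0,0,0,0,0,0,60, 0,0,0,0,0,0,60]'
python3 - <<'E'
from h import *
snap('wrist','w8');go(.4890,-.3168,.011,1.7)
f,K,T=load('w8');p=[.489,-.3168,.008];q=proj('w8',p);print(q)
g=cv2.GaussianBlur(cv2.cvtColor(f,cv2.COLOR_RGB2GRAY),(5,5),0)
# rectify plane z=8mm to metric map 1 mm/px about expected centre
yy,xx=np.mgrid[-90:91,-90:91]; mx=np.zeros(xx.shape,np.float32);my=mx.copy()
for i in range(181):
    for j in range(181): mx[i,j],my[i,j]=proj('w8',[p[0]+xx[i,j]/1e3,p[1]+yy[i,j]/1e3,.008])
r=cv2.remap(g,mx,my,cv2.INTER_LINEAR);r=cv2.resize(r,None,fx=3,fy=3,interpolation=cv2.INTER_CUBIC);cv2.imwrite('pics/r8.png',r)
c=cv2.HoughCircles(r,cv2.HOUGH_GRADIENT,1.0,60,param1=60,param2=12,minRadius=155,maxRadius=168)
if c is not None:
    for k in c[0][:4]: print('centre',p[0]+((k[0]+.5)/3-.5-90)/1e3,p[1]+((k[1]+.5)/3-.5-90)/1e3,'r',k[2]/3)
E
```

```text
clock: 17.43
tool_pos: [0.487, -0.3174, 0.1339]
ee_rot: [[1.0, 0.03, -0.002], [0.03, -1.0, 0.002], [-0.002, -0.002, -1.0]]
force: [1.1, 0.9, 1.1]
grip_width: 0.0601
clock: 17.6
tool_pos: [0.4872, -0.3172, 0.134]
ee_rot: [[1.0, 0.028, -0.002], [0.028, -1.0, 0.001], [-0.002, -0.002, -1.0]]
force: [0.5, -0.1, 0.6]
grip_width: 0.0602
t 17.65 pos [ 0.4877 -0.3162  0.1341] F [ 0.2  0.4 -0.7] w 60.2 yaw 1.67
shift tool [  1.5   0.9 123.1] len 123.1
rotvec tool [-0.09  0.1  -0.03] ; shift in turned axes [  1.3   0.7 123.1]
[281.45107975 194.21929609]
centre 0.48883334 -0.31363332 r 54.100002
```

```bash
python3 -m handwheel '[1.3,-1,30,0,0,0,60, 0,0,30,0,0,0,60, 0,0,30,0,0,0,60, 0,0,20,0,0,0,60, 0,0,8,0,0,0,60, 0,0,5,0,0,0,60, 0,0,0,0,0,0,60, 0,0,0,0,0,0,20]'
python3 -m handwheel '[0,0,0,0,0,0,20, 0,0,0,0,0,0,20, 0,0,0,0,0,0,20, 0,0,0,0,0,0,20, 0,0,0,0,0,0,20, 0,0,0,0,0,0,20, 0,0,0,0,0,0,20]' 80
python3 -c "
from h import *
go(.489,-.3155,.1,1.7)"
python3 -m handwheel '[0,0,-8,0,0,0,20, 0,0,-16,0,0,0,20, 0,0,-26,0,0,0,20, 0,0,-26,0,0,0,20, 0,0,-18,0,0,0,20, 0,0,-6,0,0,0,20, 0,0,0,0,0,0,20, 0,0,0,0,0,0,20]'
python3 - <<'E'
from h import *
snap('wrist','w9');snap('side','s9');go(.5680,-.113,.1,1.7)
s=sensors.get_state();p=np.array(s['tool_pos']);f=load('w9')[0]
p[2]=p[2]-.011+.008
g=cv2.GaussianBlur(cv2.cvtColor(f,cv2.COLOR_RGB2GRAY),(5,5),0)
mx=np.zeros((181,181),np.float32);my=mx.copy()
for i in range(181):
    for j in range(181): mx[i,j],my[i,j]=proj('w9',[p[0]+(j-90)/1e3,p[1]+(i-90)/1e3,p[2]])
r=cv2.resize(cv2.remap(g,mx,my,cv2.INTER_LINEAR),None,fx=3,fy=3,interpolation=cv2.INTER_CUBIC);cv2.imwrite('pics/r9.png',r)
c=cv2.HoughCircles(r,cv2.HOUGH_GRADIENT,1.0,60,param1=60,param2=10,minRadius=150,maxRadius=172)
if c is not None:
    for k in c[0][:4]: print('centre rel TCP world mm',(k[0]+.5)/3-.5-90,(k[1]+.5)/3-.5-90,'r',k[2]/3)
E
```

```text
clock: 18.32
tool_pos: [0.4903, -0.3153, 0.0133]
ee_rot: [[1.0, 0.031, 0.001], [0.031, -1.0, -0.001], [0.001, 0.001, -1.0]]
force: [0.1, 0.3, -0.1]
grip_width: 0.0494
clock: 18.9
tool_pos: [0.4903, -0.3157, 0.0141]
ee_rot: [[1.0, 0.03, 0.002], [0.03, -1.0, -0.001], [0.002, 0.001, -1.0]]
force: [-0.4, 2.2, 7.2]
grip_width: 0.0295
t 18.9 pos [ 0.4903 -0.3157  0.0141] F [-0.4  2.2  7.2] w 29.5 yaw 1.74
shift tool [ -1.2  -0.2 -85.9] len 85.9
rotvec tool [ 0.08 -0.11  0.04] ; shift in turned axes [ -1.3  -0.3 -85.9]
clock: 19.57
tool_pos: [0.4893, -0.3151, 0.112]
ee_rot: [[1.0, 0.03, -0.0], [0.03, -1.0, 0.0], [-0.0, -0.0, -1.0]]
force: [-0.3, -0.1, -1.9]
grip_width: 0.0288
t 19.67 pos [ 0.489  -0.3149  0.1111] F [ 0.4  0.6 -2.1] w 28.7 yaw 1.73
shift tool [  85.1 -199.4   11.3] len 217.1
rotvec tool [-0.08  0.09  0.03] ; shift in turned axes [  85.  -199.4   11.1]
centre rel TCP world mm 1.1666641 1.1666641 r 52.433334
centre rel TCP world mm 12.166664 -73.166664 r 56.766666
```

```bash
python3 -m handwheel '[4.5,-10,0,0,0,0,20, 10,-25,0,0,0,0,20, 14,-33,0,0,0,0,20, 14,-33,0,0,0,0,20, 14,-33,0,0,0,0,20, 14,-33,0,0,0,0,20, 10,-22,0,0,0,0,20, 4,-10,0,0,0,0,20]'
python3 -m handwheel '[0,0,8,0,0,0,20, 0,0,12,0,0,0,20, 0,0,12,0,0,0,20, 0,0,8,0,0,0,20, 0,0,4,0,0,0,20, 0,0,0,0,0,0,20, 0,0,0,0,0,0,20]'
python3 - <<'E'
from h import *
go(.5675,-.1135,.056,1.7);snap('side','s10');snap('wrist','w10');crop('s10',210,120,310,220,4,'x')
a=load('w10')[0][:,:,::-1];b=cv2.imread('pics/x.png');b=cv2.resize(b,(240,240))
a=cv2.copyMakeBorder(a,0,0,0,240,0);a[:240,560:]=b;cv2.imwrite('pics/m10.png',a)
s=sensors.get_state();p=np.array(s['tool_pos']);f=load('w10')[0]
p[2]=p[2]-.014+.008
g=cv2.GaussianBlur(cv2.cvtColor(f,cv2.COLOR_RGB2GRAY),(5,5),0)
mx=np.zeros((181,181),np.float32);my=mx.copy()
for i in range(181):
    for j in range(181): mx[i,j],my[i,j]=proj('w10',[p[0]+(j-90)/1e3,p[1]+(i-90)/1e3,p[2]])
r=cv2.resize(cv2.remap(g,mx,my,cv2.INTER_LINEAR),None,fx=3,fy=3,interpolation=cv2.INTER_CUBIC)
c=cv2.HoughCircles(r,cv2.HOUGH_GRADIENT,1.0,60,param1=60,param2=10,minRadius=155,maxRadius=170)
if c is not None:
    for k in c[0][:4]: print('centre rel TCP world mm',(k[0]+.5)/3-.5-90,(k[1]+.5)/3-.5-90,'r',k[2]/3)
E
```

```text
clock: 20.33
tool_pos: [0.5686, -0.1102, 0.1116]
ee_rot: [[0.999, 0.033, -0.001], [0.033, -0.999, 0.001], [-0.001, -0.001, -1.0]]
force: [0.1, -1.3, -1.8]
grip_width: 0.0293
clock: 20.92
tool_pos: [0.5679, -0.1143, 0.0682]
ee_rot: [[1.0, 0.03, -0.0], [0.03, -1.0, 0.0], [-0.0, -0.0, -1.0]]
force: [0.1, 0.4, -1.5]
grip_width: 0.0291
t 20.92 pos [ 0.5679 -0.1143  0.0682] F [ 0.1  0.4 -1.5] w 29.1 yaw 1.69
shift tool [-0.3 -0.8 12.2] len 12.2
rotvec tool [-0.01  0.02 -0.01] ; shift in turned axes [-0.3 -0.9 12.2]
centre rel TCP world mm 0.8333359 1.1666641 r 53.433334
```

```bash
python3 -m handwheel '[-0.5,-1.8,0,0,0,0,20, 0,0,3,0,0,0,20, 0,0,3,0,0,0,20, 0,0,2,0,0,0,20, 0,0,1,0,0,0,20, 0,0,1,0,0,0,20, 0,0,0,0,0,0,20]'
python3 -m handwheel '[0,0,1,0,0,0,20, 0,0,0,0,0,0,20]'
python3 -m handwheel '[0,0,0.7,0,0,0,20, 0,0,0,0,0,0,20]'
python3 -m handwheel '[0,0,0.7,0,0,0,20, 0,0,0,0,0,0,20]'
```

```text
clock: 21.6
tool_pos: [0.5674, -0.112, 0.0582]
ee_rot: [[1.0, 0.03, -0.0], [0.03, -1.0, 0.0], [-0.0, -0.0, -1.0]]
force: [0.5, -0.9, -1.3]
grip_width: 0.0292
clock: 21.77
tool_pos: [0.5675, -0.1121, 0.0573]
ee_rot: [[1.0, 0.03, 0.0], [0.03, -1.0, 0.0], [0.0, -0.0, -1.0]]
force: [0.5, 0.2, -1.9]
grip_width: 0.0292
clock: 21.93
tool_pos: [0.5675, -0.112, 0.0566]
ee_rot: [[1.0, 0.03, -0.0], [0.03, -1.0, -0.0], [-0.0, 0.0, -1.0]]
force: [0.0, 0.1, -1.2]
grip_width: 0.0295
clock: 22.1
tool_pos: [0.5675, -0.112, 0.0561]
ee_rot: [[1.0, 0.03, 0.0], [0.03, -1.0, -0.0], [0.0, 0.0, -1.0]]
force: [-0.6, 0.7, -0.3]
grip_width: 0.0291
```

```bash
python3 -m handwheel '[0,0,0.7,0,0,0,20, 0,0,0,0,0,0,20]'
python3 -m handwheel '[0,0,0.5,0,0,0,20, 0,0,0,0,0,0,20]'
```

```text
clock: 22.27
tool_pos: [0.5675, -0.112, 0.0561]
ee_rot: [[1.0, 0.03, 0.0], [0.03, -1.0, -0.0], [0.0, 0.0, -1.0]]
force: [-3.8, 1.7, 8.4]
grip_width: 0.0292
clock: 22.43
tool_pos: [0.5676, -0.1121, 0.0561]
ee_rot: [[1.0, 0.03, 0.0], [0.03, -1.0, -0.0], [0.0, 0.0, -1.0]]
force: [-6.1, 1.1, 14.5]
grip_width: 0.0292
```

```bash
python3 -m handwheel '[0,0,-1,0,0,0,29, 0,0,0,0,0,0,40, 0,0,0,0,0,0,58, 0,0,0,0,0,0,58, 0,0,0,0,0,0,58, 0,0,0,0,0,0,58]'
python3 -m handwheel '[0,0,-15,0,0,0,58, 0,0,-30,0,0,0,58, 0,0,-40,0,0,0,58, 0,-20,-30,0,0,0,58, 0,-38,0,0,0,0,58, 0,-20,0,0,0,0,58, 0,0,0,0,0,0,58, 0,0,0,0,0,0,58]'
python3 - <<'E'
from h import *
go(.5675,-.1135,.056,1.7);snap('side','s11');snap('wrist','w11');crop('s11',210,130,310,220,4,'x')
a=load('w11')[0][:,:,::-1];b=cv2.imread('pics/x.png');b=cv2.resize(b,(240,216))
a=cv2.copyMakeBorder(a,0,0,0,240,0);a[:216,560:]=b;cv2.imwrite('pics/m11.png',a)
p=np.array([.568,-.113,.050])
g=cv2.GaussianBlur(cv2.cvtColor(load('w11')[0],cv2.COLOR_RGB2GRAY),(5,5),0)
mx=np.zeros((181,181),np.float32);my=mx.copy()
for i in range(181):
    for j in range(181): mx[i,j],my[i,j]=proj('w11',[p[0]+(j-90)/1e3,p[1]+(i-90)/1e3,p[2]])
r=cv2.resize(cv2.remap(g,mx,my,cv2.INTER_LINEAR),None,fx=3,fy=3,interpolation=cv2.INTER_CUBIC)
c=cv2.HoughCircles(r,cv2.HOUGH_GRADIENT,1.0,60,param1=60,param2=10,minRadius=155,maxRadius=170)
if c is not None:
    for k in c[0][:4]: print('centre',p[0]+((k[0]+.5)/3-.5-90)/1e3,p[1]+((k[1]+.5)/3-.5-90)/1e3,'r',k[2]/3)
E
```

```text
clock: 22.93
tool_pos: [0.5675, -0.112, 0.0557]
ee_rot: [[1.0, 0.03, -0.0], [0.03, -1.0, 0.0], [-0.0, -0.0, -1.0]]
force: [0.1, 0.1, -0.9]
grip_width: 0.0576
clock: 23.6
tool_pos: [0.5651, -0.0333, 0.1709]
ee_rot: [[0.999, 0.032, 0.0], [0.032, -0.999, -0.0], [0.0, 0.0, -1.0]]
force: [0.2, -0.2, 0.5]
grip_width: 0.0582
t 23.6 pos [ 0.5651 -0.0333  0.1709] F [ 0.2 -0.2  0.5] w 58.2 yaw 1.85
shift tool [ -0.2  80.2 114.9] len 140.1
rotvec tool [ 0.01 -0.    0.15] ; shift in turned axes [1.000e-01 8.020e+01 1.149e+02]
centre 0.5688333358564414 -0.10916666417568922 r 53.13333
centre 0.5695000000130385 -0.07516667070984841 r 53.5
centre 0.5284999981820583 -0.11050000005587936 r 53.533337
```

View pics/m11.png

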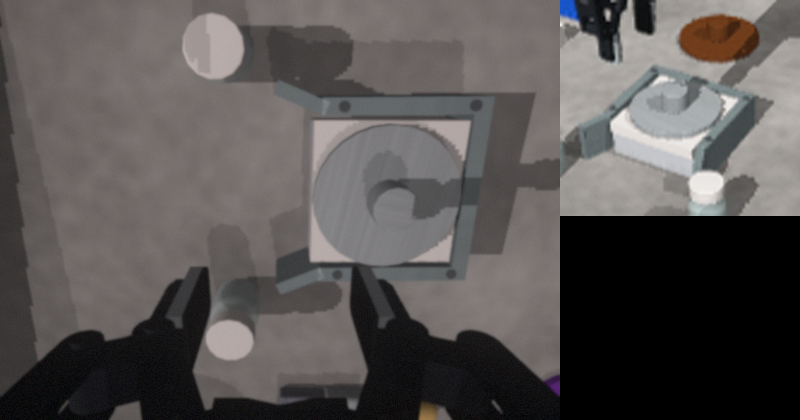

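The last picture shows the cover flat and centred on the spacer (disc from columns 313 to 465, spacer about 310 to 464). The jars are unmoved and the gripper is clear, so I'm handing in.

```bash
python3 -c "
from cell import arm,sensors
print(arm.close_job(),sensors.get_state()['clock'])"
```

```text
the job is handed in; nothing more can be done
the job is handed in; nothing more can be done
```

The chamber is assembled in the nest and the job is handed in. The clock read 23.6 s of the 72 s allowed at my last reading before handing in. No verdict was reported.

**What I did:**
- **Body:** I gripped its rear rim and slid it between the jars and through the mouth, without lifting. It stopped against the back wall at the predicted spot, and I pressed it home with about 28 N.
- **Spacer:** I lowered it onto the body. It touched down at the expected height, and I eased it back to the wall.
- **Cover:** I lowered it by the knob onto the spacer. It also touched down at the expected height before I released it.

**Last checks:**
- **Position:** By the wrist camera, the spacer was within about 1 mm of the nest's axis sideways and square within about 1°.
- **Final picture:** It shows the cover flat and central on the spacer, both jars standing where they were, and the gripper clear. I took no later picture of the dish after lifting the spacer beside it.

**Disagreements:**
- The final circle fit put the cover about 2.5 mm nearer the mouth than the spacer's measured centre. The arm's own position put them about 1 mm apart. Both are inside the 7 mm limit.
- Before the grasp, the top and wrist cameras differed by about 3 mm on the cover's position. The jaws centred on the knob in that direction.

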